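Zero the olive-wood spice mill's burrs and back off two notches

ROBOT

A 7-joint arm with a two-finger parallel gripper is mounted at the origin on the work surface. World frame = base frame: x ahead of the robot, y to its left, z up, the work surface at z = 0. Lengths are in m, angles in rad, forces in N, time in s.
With the tool pointing down it reaches from about 0.4 to 0.875 m from the base axis. Payload 19.3 kg.
Tool frame: the origin (TCP) lies between the finger pads; the fingertips stand 17 mm ahead of it and the grasp point (between the pads) lies 2 mm behind it; z points along the fingers, y is the line along which they close (so a half turn about z gives the same grasp; the last joint's range is limited). The gripper opens to 85 mm and grips with 20 to 120 N. Pads are 22 mm wide; open, the fingers measure 114 mm over their backs; the gripper's body (76 mm by 85 mm) begins 54 mm behind the grasp point. The pads swing forward as they close: fully open they stand 13 mm farther back than shut.
Start: joints at [-1.394, 0.521, -0.036, 1.599, 0.021, 1.021, -0.113], TCP at [0.153, 0.606, 0.21] pointing down, gripper open.
Joint ranges: [-2.91, 2.91], [-0.3, 2.13], [-1.5, 1.42], [0.17, 2.43], [-1.26, 4.41], [0.16, 1.93], [-2.52, 2.52]. Speed limits (rad/s): [1.89, 1.89, 2.39, 2.39, 3.01, 3.01, 3.01].

INTERFACE

Orientations are given as a rotation vector (axis times angle).
In Python, from bench import env, eyes gives the robot as it stands.
- The arm moves only by the tool servo_tool, never from a script. Its argument "increments" is one flat list of numbers, 5 for each row, row after row: the opening, from 0 (shut) to 1 (fully open), then the shift along the tool's x, y, z in mm, then the turn about the tool's z in degrees. A call has 1 to 8 rows; each row is the pose to reach, as a shift and turn from the pose commanded when the call began, along the tool's axes at that moment; what a row does not reach only later rows make up. A row lasts 1/10 s, in which the tool goes at most 50 mm and 8.59 degrees, less where a joint would pass 70% of its speed; a pose out of reach is approached as far as the arm can. A call with a gripper value outside its range is refused whole. The fingers move at their own pace and stop on an object; "newtons" is the grip in N (left out, the last holds). Time passes only in rows, so rows that repeat a pose let the fingers close. It gives the time, the measured TCP pose, the force, the opening and the grip force at its end, in the units of the state.
- env.read_state(): the state, without advancing time (a new reading comes with each control period).
- eyes.read_camera(name): name is "scene" or "top" or "wrist"; returns a dict with "color" (480x640x3 uint8, blue, green, red), "fov_y" (degrees; the focal length in pixels is half the picture's height over the tangent of half this angle, whatever the lens; pixels are square), "cx", "cy" (the principal point, pixels), "k1" (the pictures are not rectified: a ray, as slopes to the right and down, at radius r is drawn at 1 + k1 r^2 times it, then the intrinsics apply), "R" (3x3) and "t" (3): a world point X has camera coordinates R X + t. Camera axes: x right, y down, z forward; pixel columns grow to the right and rows downward; lengths in m; the calibration is good to about 2 mm. A picture is of the moment at which its call begins. There is no depth.
- env.sign_off(): hands the job in; it is judged then, once.
Trained networks look in the newest picture that a camera, given by its name, has taken for a name from the list of things; names that differ only in an ending like _2 or _b are one class to them, and where a whole thing is asked for, a point or a joint stands for the part that bears it (a point fixed in the world has none). Each returns a list of dicts, best first, with "conf" (0 to 1); they miss things now and then, are a little off and sometimes report something else, mostly with a low value. They report only what shows in the picture. A call takes as long as a camera call. They do not tell look-alikes from the thing itself.
- eyes.look_for(thing, camera): "xy" ([column, row] in pixels, amid what is visible of it).
The state is a dict: "t": time; "joints": joint angles; "joint_velocities": joint speeds; "effort": joint torques, N m; "tcp_pos": TCP position; "ee_rot": TCP orientation; "contact_force": force on the tool from outside, world axes, zero at the start; "ft_torque": the same for the moment, N m; "gripper_width": finger opening in m; "grasp_force": force on a finger pad.
Only numpy, scipy, OpenCV 4.12 (cv2) and the standard library are available. Lean on these libraries where they do the work, as an engineer would, in place of code of your own. Each camera call takes 0.05 s, during which the arm holds its last target. There are 200 camera calls.

TASK

Reset the grind of the pale olive-wood spice mill: turn the aluminium adjustment ring on its top clockwise (seen from above) to its stop at the red stud, where the burrs touch, then back it off counter-clockwise two notches (60 degrees) and let go. Leave the dark-wood mill's brass ring at its present setting, and do not knock the lidded lemon jar out of its place.

Things in the scene. Friction and masses are not known exactly. Their poses are not given: they have to be found in the camera images.
- olive_ring (a joint): Setting of the aluminium ring on the pale olive-wood mill, rad: 0 = hard stop, burrs touch (red pointer at the big red stud); grows counter-clockwise from above as it is backed off. One notch = 0.524 (30 degrees), marked by small black studs on the collar at 1 to 4 notches (marks only, no felt click). Far stop 2.2. Turns about the mill's vertical axis, friction 0.12 N m, stays where left.
- olive_grip (a point): Grip point on that ring's axis, 188 mm above the ledge: 12 mm below the top of an upright bar 56 long, 14 thick, 36 mm high, on a 62 mm disc (disc top at 164 mm). x along the bar to its red-striped pointer end, y across its thickness, z up; turns with the ring. Mill screwed down: 110 mm square foot, 84 mm wide pale collar at 150 mm, side crank well below it.
- dark_pointer (a point): Bystander: red-striped end of the bar of the brass ring on the dark-wood mill, 28 mm from that ring's axis, 188 mm above the ledge; x outwards along the bar. The dark mill has the same shape and size as the olive-wood one; either may stand left or right.
- lemon_jar: Bystander: round blue ceramic jar with a white knobbed lid, 100 mm across, 132 mm tall, loose (0.8 kg), standing beyond the mills; origin at the centre of its underside, z up.
Not all that is in view belongs to the job. Leave any pink or purple look-alike of the part that bears olive_ring alone.

How it is judged:
By the outcome, as a careful person would: the job done as asked, in the order asked, and still so for the second after the job is handed in, with the robot touching nothing.
It also fails if it takes over 32 s, if anything falls off the work surface, if the arm or the gripper's body presses on something with over 40 N, if the wrist force passes 120 N, or if a joint passes its speed limit or range.

## Working session

There is one attempt and no reset: what is moved stays moved. The work goes in short steps, Python scripts to look and compute and a tool call to move; the robot and the scene stay as the last step left them, time stands still between calls to the robot, and variables do not carry over. Pictures are saved under pics/ and viewed, at most 10 in all, crops included, and the job is handed in when it is done.

Besides the shell and the picture viewer there is one more tool, called after "Call:" as name(argument=value, ...), one argument or row to a line, values as JSON. servo_tool: Moves the arm, as the interface text tells. Its arguments: {"type":"object","properties":{"increments":{"type":"array"},"newtons":{"type":"number"}},"required":["increments"]}

```bash
mkdir -p pics; cat > h.py <<'E'
from bench import env, eyes
import numpy as np, cv2
from scipy.spatial.transform import Rotation as Ro
def K(c):
    f=240/np.tan(np.radians(c["fov_y"])/2); return np.array([[f,0,c["cx"]],[0,f,c["cy"]],[0,0,1]]),np.array([c["k1"],0,0,0.])
def onz(c,uv,z):
    k,d=K(c); p=cv2.undistortPoints(np.array([[uv]],float),k,d)[0,0]
    R=np.array(c["R"]);t=np.array(c["t"]); o=-R.T@t; v=R.T@np.array([p[0],p[1],1]); return o+v*(z-o[2])/v[2]
def proj(c,X):
    k,d=K(c); return cv2.projectPoints(np.array(X,float).reshape(-1,1,3),cv2.Rodrigues(np.array(c["R"]))[0],np.array(c["t"],float),k,d)[0][:,0]
E
python3 - <<'E'
from h import *
import pickle
D={}
for n in("scene","top"):
    c=eyes.read_camera(n); D[n]=c; cv2.imwrite(f"pics/{n}0.png",c["color"])
    print(n,-np.array(c["R"]).T@np.array(c["t"]),c["fov_y"],c["k1"])
    for th in("olive_ring","olive_grip","dark_pointer","lemon_jar"):
        print(th,[(np.round(r["xy"],1),round(r["conf"],2)) for r in eyes.look_for(th,n)])
pickle.dump(D,open("d.pkl","wb"))
s=env.read_state(); print(s["t"],s["tcp_pos"],Ro.from_rotvec(s["ee_rot"]).as_matrix().round(3),s["gripper_width"])
E
```

```text
scene [ 1.10701208 -0.19296576  0.96331286] 51.904180219062496 0.0024683499507813602
olive_ring [(array([347.9, 247.6]), 0.97), (array([317.4, 194.7]), 0.65), (array([425.1, 132.1]), 0.59), (array([290.6, 140.6]), 0.56)]
olive_grip [(array([287.4, 142.6]), 0.74), (array([314.1, 193.2]), 0.63), (array([421.3, 133.7]), 0.61), (array([346.1, 250.2]), 0.59)]
dark_pointer [(array([196.2, 305.1]), 0.9), (array([351.5, 248.7]), 0.65)]
lemon_jar [(array([319.4, 393. ]), 0.95)]
top [0.42808356 0.19138327 1.62142346] 42.33120118910324 -0.07808314193969756
olive_ring [(array([303.6, 270.7]), 0.86), (array([281.9, 357.3]), 0.84), (array([318.4, 197.6]), 0.81), (array([157.1, 289.2]), 0.61)]
olive_grip [(array([159.6, 287.5]), 0.98), (array([285.9, 356.3]), 0.87), (array([306.3, 274.2]), 0.62), (array([320.2, 198.5]), 0.6)]
dark_pointer [(array([452.6, 220.3]), 0.9)]
lemon_jar [(array([397.3, 130.5]), 0.92)]
0.5 [0.15272508 0.60601592 0.20955489] [[-0.97   0.244 -0.   ]
 [ 0.244  0.97  -0.   ]
 [ 0.    -0.    -1.   ]] 0.08514512412375938
```

View pics/scene0.png

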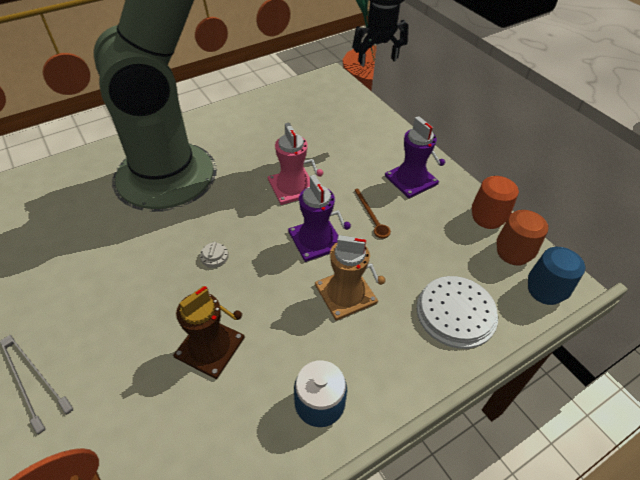

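View pics/top0.png

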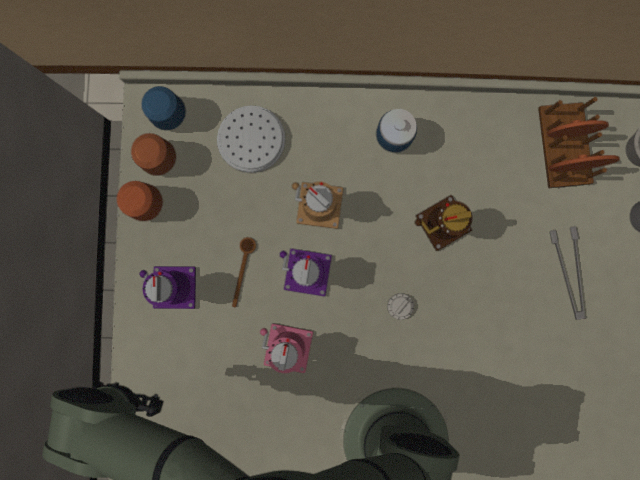

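The scene shows the robot, the olive mill at scene (348,248) / top (319,198), and the dark mill at scene (205,315) / top (455,218). The jar is at scene (320,393) / top (397,130). Look-alikes, by top pixel: purple (305,271), purple (159,288) and pink (284,355). I choose the pale wood one at top (319,198) and check it in a close crop.

```bash
python3 - <<'E'
from h import *
import pickle
D=pickle.load(open("d.pkl","rb"))
def crop(n,u,v,w,h,s): return cv2.resize(D[n]["color"][v-h//2:v+h//2,u-w//2:u+w//2],None,fx=s,fy=s,interpolation=cv2.INTER_CUBIC)
a=crop("top",319,200,66,80,6);b=crop("scene",350,256,66,80,6)
cv2.imwrite("pics/crop.png",np.hstack([a,b]))
# triangulate
for pt,ps in [((318.4,197.6),(347.9,247.6))]:
    best=min(np.arange(0,.4,.002),key=lambda z:np.linalg.norm(onz(D["top"],pt,z)-onz(D["scene"],ps,z)))
    print(best,onz(D["top"],pt,best),onz(D["scene"],ps,best))
for n,z in(("lemon_jar",.13),):print(onz(D["top"],(397,130),z))
print("dark",onz(D["top"],(455,218),.18))
for p in [(305,271),(159,288),(284,355)]: print(onz(D["top"],p,.18))
E
```

```text
0.166 [0.60526233 0.21635665 0.166     ] [0.60042565 0.21006342 0.166     ]
[0.78068772 0.02958899 0.13      ]
dark [ 0.56403733 -0.10471855  0.18      ]
[0.43141288 0.2427113  0.18      ]
[0.38257939 0.58262032 0.18      ]
[0.23603356 0.28604054 0.18      ]
```

View pics/crop.png

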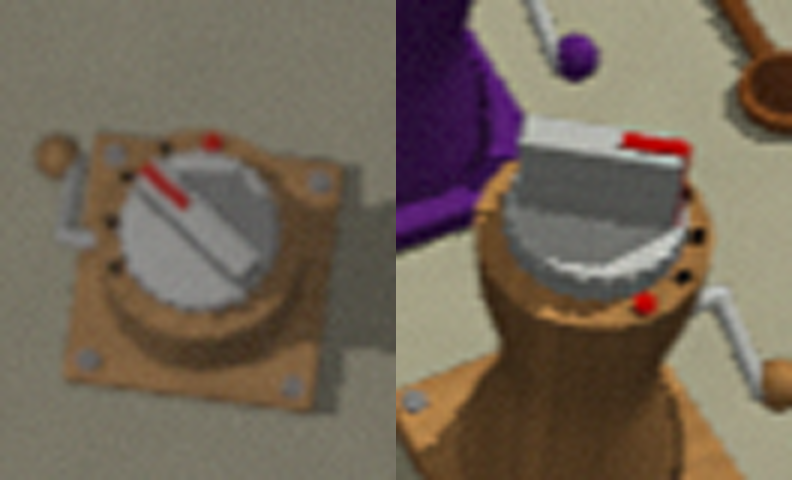

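```bash
python3 - <<'E'
from h import *
import pickle
D=pickle.load(open("d.pkl","rb"));c=D["top"];s=D["scene"]
T=lambda u,v,z:onz(c,(286+(u-.0)/6-.4,160+v/6-.4),z)
S=lambda u,v,z:onz(s,(317+(u-396)/6-.4,216+v/6-.4),z)
for nm,F,e,o,st,bl in(("top",T,(144,170),(245,263),(213,142),[(165,148),(127,176),(112,221),(116,267)]),("scene",S,(690,150),(522,127),(645,303),[(683,277),(698,236),(686,195)])):
    e=F(*e,.2);o=F(*o,.2);m=(e+o)/2;d=e-o
    print(nm,"centre",m.round(4),"len",np.linalg.norm(d).round(4),"ang",np.degrees(np.arctan2(d[1],d[0])).round(1))
    for q in[st]+bl:
        p=F(*q,.153)-m; print("stud",np.linalg.norm(p[:2]).round(4),np.degrees(np.arctan2(p[1],p[0])).round(1))
print("disc",T(199,230,.164))
st=env.read_state();R=Ro.from_rotvec(st["ee_rot"]).as_matrix();print(st["t"],st["tcp_pos"])
E
```

```text
top centre [0.6056 0.2168 0.2   ] len 0.053 ang 48.7
stud 0.0363 -9.1
stud 0.0355 21.9
stud 0.0353 52.7
stud 0.0337 84.5
stud 0.0349 115.6
scene centre [0.6067 0.2122 0.2   ] len 0.0569 ang 48.7
stud 0.0369 -7.8
stud 0.0365 20.2
stud 0.0354 50.9
stud 0.0349 81.4
disc [0.60473535 0.21550328 0.164     ]
0.5 [0.15272508 0.60601592 0.20955489]
```

Both views agree: ring axis at (0.606, 0.2145), pointer at +48.7°, red stud at −8.5°. The ring therefore sits about 57° off its stop. I raise the tool first, then travel across.

Call:
servo_tool(
  increments=[1, 0, 0, -50, 0, 1, 0, 0, -100, 0, 1, -45, -22, -100, -8, 1, -90, -45, -100, -16, 1, -135, -67, -100, -24, 1, -180, -90, -100, -32, 1, -225, -112, -100, -40, 1, -270, -135, -100, -48],
  newtons=60,
)

```text
t: 1.3
tcp_pos: [0.37, 0.4192, 0.3098]
ee_rot: [-0.891, 3.012, 0.0]
contact_force: [0.5, 0.8, 0.4]
gripper_width: 0.0852
grasp_force: 0.0
```

```bash
cat > go.py <<'E'
from h import *
import sys
X=np.array([float(a) for a in sys.argv[1:4]]); ang=float(sys.argv[4])
s=env.read_state();R=Ro.from_rotvec(s["ee_rot"]).as_matrix()
print("t",s["t"],"tcp",np.round(s["tcp_pos"],4),"xang",np.degrees(np.arctan2(R[1,0],R[0,0])).round(2),"tilt",R[:,2].round(3),"q",np.round(s["joints"],2))
print("shift mm",(R.T@(X-s["tcp_pos"])*1e3).round(1),"turn",-((ang-np.degrees(np.arctan2(R[1,0],R[0,0]))+180)%360-180))
E
python3 go.py .606 .2145 .27 228.7
```

```text
t 1.3 tcp [0.37   0.4192 0.3098] xang -147.06 tilt [ 0.  0. -1.] q [-0.88  0.32 -0.1   1.64  0.03  1.18  1.16]
shift mm [ -86.7 -300.1   39.9] turn -15.759875881936296
```

Call:
servo_tool(
  increments=[1, -12, -45, 0, -5, 1, -24, -90, 0, -10, 1, -37, -136, 0, -14.8, 1, -49, -182, 0, -14.8, 1, -62, -228, 0, -14.8, 1, -74, -272, 10, -14.8, 1, -77.6, -286.8, 20, -14.8, 1, -77.6, -286.8, 20, -14.8],
)

```text
t: 2.1
tcp_pos: [0.5896, 0.2185, 0.2878]
ee_rot: [1.257, -2.876, 0.001]
contact_force: [0.2, 0.5, 0.1]
gripper_width: 0.0853
grasp_force: 0.0
```

```bash
python3 go.py .606 .2145 .19 228.7; python3 - <<'E'
from h import *
c=eyes.read_camera("wrist");im=c["color"].copy()
ce=np.array([.606,.2145,.2]);a=np.radians(48.7);d=np.array([np.cos(a),np.sin(a),0]);n=np.array([-d[1],d[0],0])
P=[ce+.028*i*d+.007*j*n for i,j in((1,1),(1,-1),(-1,-1),(-1,1))]
cv2.polylines(im,[proj(c,P).round().astype(np.int32)],True,(0,255,0),1)
cv2.imwrite("pics/w1.png",im); print(proj(c,P).round(1).tolist())
import pickle;pickle.dump(c,open("w.pkl","wb"))
E
```

```text
t 2.1 tcp [0.5896 0.2185 0.2878] xang -132.77 tilt [-0.002 -0.002 -1.   ] q [-0.43  0.46 -0.03  1.49  0.02  1.19  1.93]
shift mm [ -8.5 -14.8  97.8] turn -1.4725733809480062
[[303.2, 276.4], [285.8, 276.8], [282.1, 209.0], [300.6, 208.5]]
```

View pics/w1.png

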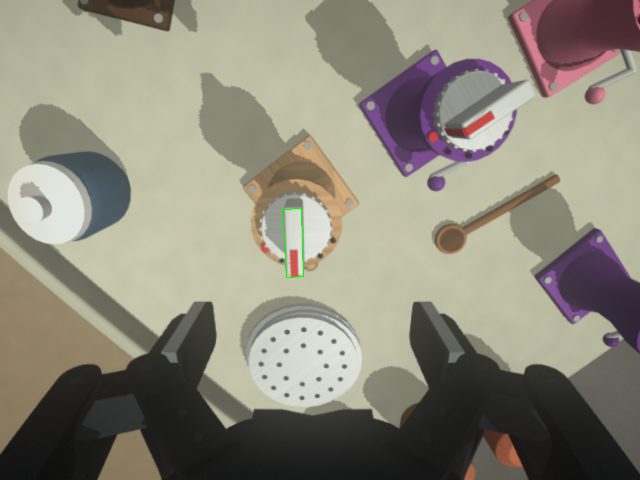

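The wrist view shows the pale wood mill with its bar inside my predicted outline at (293,243), so the measurement is confirmed. Next I let the arm settle.

Call:
servo_tool(
  increments=[1, 0, 0, 0, 0, 1, 0, 0, 0, 0, 1, 0, 0, 0, 0],
)

```text
t: 2.45
tcp_pos: [0.5883, 0.2221, 0.2902]
ee_rot: [-1.266, 2.875, 0.0]
contact_force: [-0.6, 0.5, 0.2]
gripper_width: 0.0849
grasp_force: 0.0
```

```bash
python3 go.py .606 .2145 .19 228.7; python3 - <<'E'
from h import *
c=eyes.read_camera("wrist");im=c["color"].copy()
ce=np.array([.606,.2145,.2]);a=np.radians(48.7);d=np.array([np.cos(a),np.sin(a),0]);n=np.array([-d[1],d[0],0])
P=proj(c,[ce+.028*i*d+.007*j*n for i,j in((1,1),(1,-1),(-1,-1),(-1,1))])
m=P.mean(0).astype(int);print(P.round(1).tolist())
im=cv2.resize(im[m[1]-50:m[1]+50,m[0]-50:m[0]+50],None,fx=6,fy=6,interpolation=cv2.INTER_CUBIC)
cv2.polylines(im,[((P-m+50)*6+3).round().astype(np.int32)],True,(0,255,0),1)
cv2.imwrite("pics/w2.png",im)
E
```

```text
t 2.45 tcp [0.5883 0.2221 0.2902] xang -132.48 tilt [ 0.001  0.001 -1.   ] q [-0.43  0.46 -0.03  1.49  0.02  1.19  1.93]
shift mm [ -6.3 -18.2 100.2] turn -1.176925322066495
[[298.8, 272.8], [281.6, 273.1], [277.9, 205.5], [296.3, 205.0]]
```

View pics/w2.png

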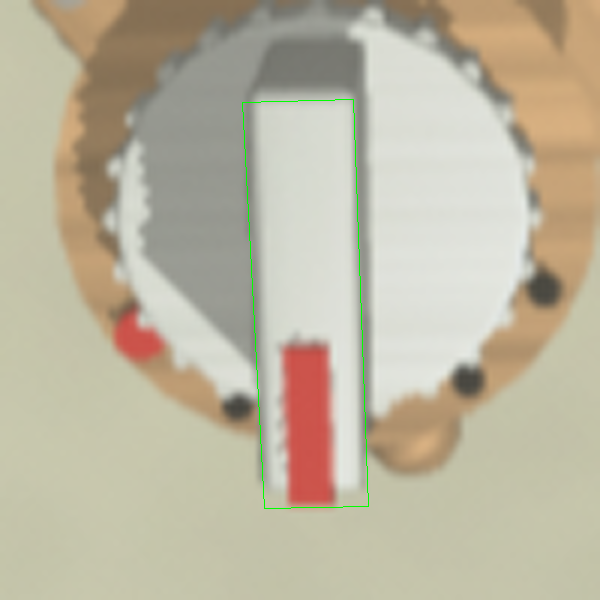

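```bash
python3 - <<'E'
from h import *
c=eyes.read_camera("wrist")
ce=np.array([.606,.2145,.2]);a=np.radians(48.7);d=np.array([np.cos(a),np.sin(a),0]);n=np.array([-d[1],d[0],0])
P=proj(c,[ce+.028*i*d+.007*j*n for i,j in((1,1),(1,-1),(-1,-1),(-1,1))]);m=P.mean(0).astype(int)
print(m)
F=lambda q,z:onz(c,np.array(q)/6-.5-50+m,z)
e=F((313.5,492),.2);o=F((304,93),.2);mid=(e+o)/2;d=e-o
print(mid,np.linalg.norm(d),np.degrees(np.arctan2(d[1],d[0])))
for q in[(138,335),(238,405),(467,380),(543,290)]:
    p=F(q,.153)-mid;print(np.linalg.norm(p[:2]).round(4),np.degrees(np.arctan2(p[1],p[0])).round(1))
S=np.array([F(q,.153)[:2] for q in[(138,335),(238,405),(467,380),(543,290)]]);k=np.radians([0,30,90,120])
# fit centre+r e^{i(phi+k)}: linear
A=[];b=[]
for s,t in zip(S,k):
    A+=[[1,0,np.cos(t),-np.sin(t)],[0,1,np.sin(t),np.cos(t)]];b+=list(s)
x=np.linalg.lstsq(np.array(A),np.array(b),rcond=None)[0];print("studfit",x[:2],np.hypot(x[2],x[3]),np.degrees(np.arctan2(x[3],x[2])))
E
python3 go.py .6055 .214 .19 230
```

```text
[288 239]
[0.60483228 0.21325999 0.2       ] 0.05478139751363373 47.517618126926365
0.037 -6.8
0.0365 23.4
0.036 83.4
0.0357 113.8
studfit [0.6052668  0.21271763] 0.03643337149683702 -5.818995706855316
t 2.55 tcp [0.5885 0.2216 0.29  ] xang -132.51 tilt [ 0.  0. -1.] q [-0.43  0.46 -0.03  1.49  0.02  1.19  1.93]
shift mm [ -5.8 -17.7 100. ] turn -2.5130428986359448
```

Call:
servo_tool(
  increments=[1, -5.2, -17.6, 0, 0, 1, -5.2, -17.6, 0, 0, 1, -5.2, -17.6, 40, 0, 1, -5.2, -17.6, 70, 0, 1, -5.2, -17.6, 90, 0, 1, -5.2, -17.6, 101, 0, 1, -5.2, -17.6, 101, 0, 1, -5.2, -17.6, 101, 0],
)

```text
t: 3.35
tcp_pos: [0.6056, 0.2132, 0.1896]
ee_rot: [-1.263, 2.875, -0.0]
contact_force: [0.2, -0.5, 0.8]
gripper_width: 0.0849
grasp_force: 0.0
```

```bash
python3 go.py .605 .2135 .189 227.5
```

```text
t 3.35 tcp [0.6056 0.2132 0.1896] xang -132.56 tilt [ 0.001  0.    -1.   ] q [-0.41  0.57 -0.03  1.57  0.02  1.    1.95]
shift mm [0.2 0.6 0.6] turn -0.06406491816960624
```

Now to close on the bar.

Call:
servo_tool(
  increments=[0, 0, 0, 0, 0, 0, 0, 0, 0, 0, 0, 0, 0, 0, 0, 0, 0, 0, 0, 0, 0, 0, 0, 0, 0, 0, 0, 0, 0, 0, 0, 0, 0, 0, 0, 0, 0, 0, 0, 0],
  newtons=60,
)

```text
t: 4.15
tcp_pos: [0.6052, 0.2129, 0.1886]
ee_rot: [1.264, -2.876, -0.0]
contact_force: [-0.1, 0.6, -0.0]
gripper_width: 0.0001
grasp_force: 0.0
```

```bash
python3 - <<'E'
from h import *
a=eyes.read_camera("wrist")["color"];b=eyes.read_camera("scene")["color"]
b=cv2.resize(b[180:330,270:420],(480,480),interpolation=cv2.INTER_CUBIC)
a=cv2.resize(a,None,fx=.5,fy=.5)
o=np.zeros((480,800,3),np.uint8);o[:240,:320]=a;o[:,320:]=b
cv2.imwrite("pics/m.png",o)
E
```

```text
(no output)
```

View pics/m.png

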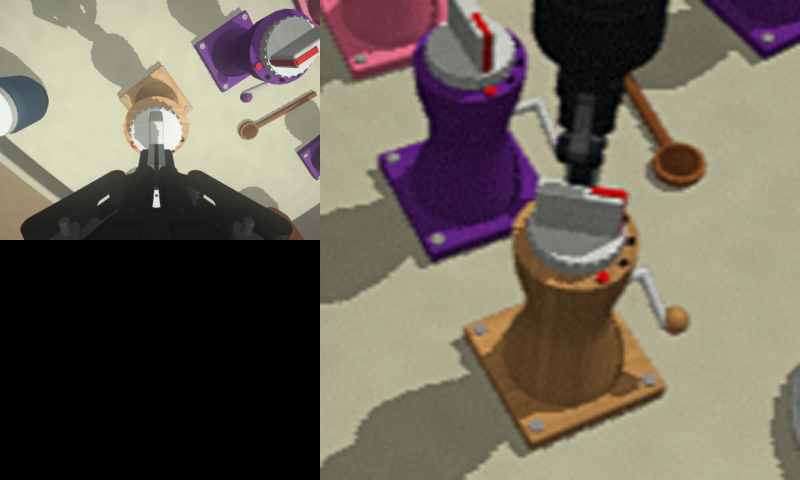

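The crop shows the fingers shut near the bar's pointer end, at about (585,185), but not around it. I check where the tips are by projection.

```bash
python3 - <<'E'
from h import *
s=env.read_state();R=Ro.from_rotvec(s["ee_rot"]).as_matrix();p=np.array(s["tcp_pos"]);print(p,s["gripper_width"],s["joints"])
c={n:eyes.read_camera(n) for n in("scene","wrist","top")}
for n in c:
    print(n,"tip",proj(c[n],[p+.017*R[:,2]])[0].round(1),"tcp",proj(c[n],[p])[0].round(1),"bar0.2",proj(c[n],[[.605,.2135,.2]])[0].round(1), -np.array(c[n]["R"]).T@c[n]["t"])
def z(im,u,v,w,h,S): 
    return cv2.resize(im["color"][v-h:v+h,u-w:u+w],None,fx=S,fy=S,interpolation=cv2.INTER_CUBIC)
o=np.hstack([z(c["scene"],350,240,30,40,6),z(c["wrist"],310,290,72,90,2.667)])
cv2.imwrite("pics/m2.png",o);print(o.shape)
E
```

```text
[0.60523069 0.21294653 0.18857303] 0.00014861745653845274 [-0.40868957  0.56913064 -0.0333242   1.57394244  0.0213607   0.99891338
  1.95037279]
scene tip [350.5 246.9] tcp [351.1 241.7] bar0.2 [351.6 237.9] [ 1.10701208 -0.19296576  0.96331286]
wrist tip [311.8 270.8] tcp [311.8 283.9] bar0.2 [312.9 294.5] [0.55065604 0.15395702 0.35298089]
top tip [319.8 197.4] tcp [319.7 196.5] bar0.2 [319.4 196. ] [0.42808356 0.19138327 1.62142346]
(480, 744, 3)
```

View pics/m2.png

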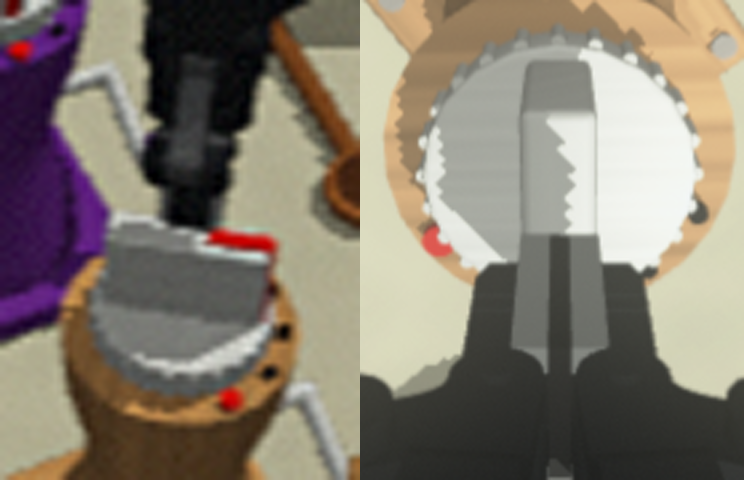

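Call:
servo_tool(
  increments=[0.5, 0, 0, 0, 0, 0.5, 0, 0, 0, 0, 0.5, 0, 0, 0, 0, 0.5, 0, 0, 0, 0, 0.5, 0, 0, 0, 0],
)

```text
t: 4.9
tcp_pos: [0.6052, 0.2129, 0.1886]
ee_rot: [1.264, -2.876, 0.0]
contact_force: [0.4, 0.1, 0.2]
gripper_width: 0.0426
grasp_force: 0.0
```

```bash
python3 - <<'E'
from h import *
s=env.read_state();R=Ro.from_rotvec(s["ee_rot"]).as_matrix();p=np.array(s["tcp_pos"]);w=s["gripper_width"]/2;print(p,w)
c={n:eyes.read_camera(n) for n in("scene","wrist")}
for n in c:
  for sg in(1,-1):
    print(n,sg,"tip near/far x",proj(c[n],[p+.017*R[:,2]+sg*w*R[:,1]+k*.011*R[:,0] for k in(1,-1)]).round(1).tolist())
def z(im,u,v,w,h,S): 
    return cv2.resize(im["color"][v-h:v+h,u-w:u+w],None,fx=S,fy=S,interpolation=cv2.INTER_CUBIC)
o=np.hstack([z(c["scene"],350,230,30,50,6),z(c["wrist"],310,310,73,100,3)])
cv2.imwrite("pics/m3.png",o);print(o.shape)
E
```

```text
[0.60522599 0.21291641 0.18859461] 0.02131132280447186
scene 1 tip near/far x [[346.8, 238.3], [357.2, 239.9]]
scene -1 tip near/far x [[343.7, 254.0], [354.4, 255.7]]
wrist 1 tip near/far x [[349.5, 252.8], [348.2, 287.9]]
wrist -1 tip near/far x [[274.1, 252.9], [275.5, 288.0]]
(600, 798, 3)
```

View pics/m3.png

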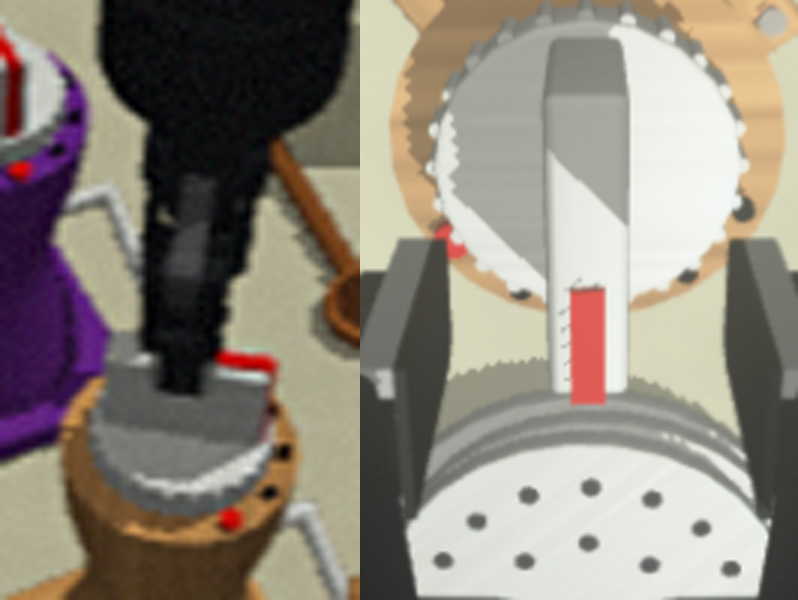

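The tips, at scene (351,245) and wrist rows about 290, project roughly 28 mm higher than the stated tool geometry predicts. The fingers therefore shut above the bar. I lower in guarded steps while open.

Call:
servo_tool(
  increments=[0.5, 0, 0, 6, 0, 0.5, 0, 0, 12, 0, 0.5, 0, 0, 16, 0, 0.5, 0, 0, 16, 0],
)

```text
t: 5.4
tcp_pos: [0.6049, 0.2128, 0.1716]
ee_rot: [1.263, -2.875, 0.0]
contact_force: [-0.3, -0.5, 0.9]
gripper_width: 0.0429
grasp_force: 0.0
```

Call:
servo_tool(
  increments=[0.5, 0, 0, 3, 0, 0.5, 0, 0, 6, 0, 0.5, 0, 0, 6, 0],
)

```text
t: 5.7
tcp_pos: [0.6051, 0.2129, 0.1662]
ee_rot: [1.263, -2.876, 0.0]
contact_force: [0.6, 0.5, 0.1]
gripper_width: 0.0428
grasp_force: 0.0
```

```bash
python3 - <<'E'
from h import *
s=env.read_state();R=Ro.from_rotvec(s["ee_rot"]).as_matrix();p=np.array(s["tcp_pos"]);w=s["gripper_width"]/2;print(s["t"],p,w,s["contact_force"])
c={n:eyes.read_camera(n) for n in("scene","wrist")}
def z(im,u,v,w,h,S): 
    return cv2.resize(im["color"][v-h:v+h,u-w:u+w],None,fx=S,fy=S,interpolation=cv2.INTER_CUBIC)
o=np.hstack([z(c["scene"],350,230,30,50,6),z(c["wrist"],310,310,73,100,3)])
cv2.imwrite("pics/m4.png",o)
E
```

```text
5.7 [0.60505262 0.21285454 0.16617117] 0.02137583835096121 [0.60302346 0.47127343 0.12524893]
```

View pics/m4.png

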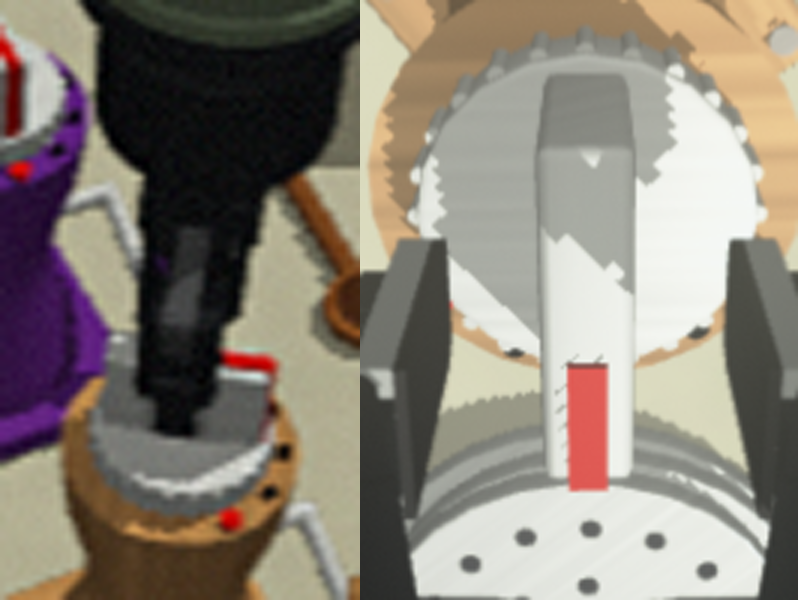

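The near finger now reaches well down the bar's flank, with its tip at (178,432) in the crop, and the bar is centred between the pads. Closing.

Call:
servo_tool(
  increments=[0, 0, 0, 0, 0, 0, 0, 0, 0, 0, 0, 0, 0, 0, 0, 0, 0, 0, 0, 0, 0, 0, 0, 0, 0],
  newtons=60,
)

```text
t: 6.3
tcp_pos: [0.6054, 0.213, 0.1669]
ee_rot: [-1.263, 2.876, -0.0]
contact_force: [-0.6, -0.5, 5.4]
gripper_width: 0.0127
grasp_force: 59.0
```

Call:
servo_tool(
  increments=[0, 0, 0, 0, 7, 0, 0, 0, 0, 14, 0, 0, 0, 0, 21, 0, 0, 0, 0, 28, 0, 0, 0, 0, 35, 0, 0, 0, 0, 42, 0, 0, 0, 0, 46, 0, 0, 0, 0, 46],
)

```text
t: 7.1
tcp_pos: [0.6053, 0.213, 0.1669]
ee_rot: [-0.035, 3.141, -0.0]
contact_force: [-2.4, -1.5, 6.2]
gripper_width: 0.0122
grasp_force: 59.2
```

```bash
cat > st.py <<'E'
from h import *
s=env.read_state();R=Ro.from_rotvec(s["ee_rot"]).as_matrix()
print(s["t"],np.round(s["tcp_pos"],4),"xang",np.degrees(np.arctan2(-R[1,0],-R[0,0])).round(2),"F",np.round(s["contact_force"],1),"M",np.round(s["ft_torque"],2),s["gripper_width"],"q7",s["joints"][6])
E
python3 st.py
```

```text
7.1 [0.6053 0.213  0.1669] xang 1.28 F [-2.4 -1.5  6.2] M [-0.29  0.33 -0.06] 0.012164357760886386 q7 1.2617103788837973
```

Call:
servo_tool(
  increments=[0, 0, 0, 0, 3, 0, 0, 0, 0, 5, 0, 0, 0, 0, 5],
)

```text
t: 7.4
tcp_pos: [0.6053, 0.2131, 0.1669]
ee_rot: [0.1, 3.14, 0.0]
contact_force: [-0.9, -1.3, 5.9]
gripper_width: 0.0122
grasp_force: 59.2
```

```bash
python3 st.py
```

```text
7.4 [0.6053 0.2131 0.1669] xang -3.64 F [-0.9 -1.3  5.9] M [-0.12  0.32 -0.01] 0.012219016672002397 q7 1.1890992040548158
```

Call:
servo_tool(
  increments=[0, 0, 0, 0, 2, 0, 0, 0, 0, 4, 0, 0, 0, 0, 4],
)

```text
t: 7.7
tcp_pos: [0.6053, 0.2131, 0.167]
ee_rot: [0.208, 3.134, 0.0]
contact_force: [-0.9, -0.6, 5.8]
gripper_width: 0.0121
grasp_force: 59.6
```

```bash
python3 st.py
```

```text
7.7 [0.6053 0.2131 0.167 ] xang -7.6 F [-0.9 -0.6  5.8] M [-0.23  0.28  0.64] 0.012083961251472703 q7 1.1305161914135966
```

Call:
servo_tool(
  increments=[0, 0, 0, 0, 2, 0, 0, 0, 0, 3, 0, 0, 0, 0, 3],
)

```text
t: 8.0
tcp_pos: [0.6053, 0.2131, 0.167]
ee_rot: [0.288, 3.128, -0.0]
contact_force: [-1.1, -1.3, 6.4]
gripper_width: 0.0122
grasp_force: 69.7
```

```bash
python3 st.py
```

```text
8.0 [0.6053 0.2131 0.167 ] xang -10.51 F [-1.1 -1.3  6.4] M [-0.35  0.34  1.51] 0.012198321710776172 q7 1.087303570310624
```

The stop shows as a torque rise: about 0 at −3.6°, 0.64 N m at −7.6°, 1.51 at −10.5°. That puts contact at about −5.8°, which matches the stud fit. I back off to +54.5° tool angle, a turn of −65° from the wound-up pose.

Call:
servo_tool(
  increments=[0, 0, 0, 0, -8, 0, 0, 0, 0, -16, 0, 0, 0, 0, -24, 0, 0, 0, 0, -32, 0, 0, 0, 0, -40, 0, 0, 0, 0, -48, 0, 0, 0, 0, -55, 0, 0, 0, 0, -60],
)

```text
t: 8.8
tcp_pos: [0.6054, 0.2129, 0.1669]
ee_rot: [-1.32, 2.85, 0.0]
contact_force: [-1.5, 0.0, 4.7]
gripper_width: 0.0121
grasp_force: 59.6
```

Call:
servo_tool(
  increments=[0, 0, 0, 0, -3, 0, 0, 0, 0, -5, 0, 0, 0, 0, -5, 0, 0, 0, 0, -5],
)

```text
t: 9.2
tcp_pos: [0.6054, 0.2129, 0.167]
ee_rot: [-1.437, 2.793, -0.0]
contact_force: [-1.1, -0.3, 6.6]
gripper_width: 0.0119
grasp_force: 59.7
```

```bash
python3 st.py
```

```text
9.2 [0.6054 0.2129 0.167 ] xang 54.43 F [-1.1 -0.3  6.6] M [-0.2  0.2  0.1] 0.011850984619604802 q7 2.052828037098769
```

Release, lift straight up, and look.

Call:
servo_tool(
  increments=[0.7, 0, 0, 0, 0, 0.7, 0, 0, 0, 0, 0.7, 0, 0, 0, 0, 0.7, 0, 0, 0, 0, 0.7, 0, 0, 0, 0, 0.7, 0, 0, -30, 0, 0.7, 0, 0, -70, 0, 0.7, 0, 0, -110, 0],
)

```text
t: 10.0
tcp_pos: [0.6049, 0.2128, 0.2778]
ee_rot: [1.437, -2.793, -0.0]
contact_force: [0.1, -0.5, -0.5]
gripper_width: 0.0599
grasp_force: 0.0
```

Call:
servo_tool(
  increments=[0.7, 18, 0, -20, 0, 0.7, 18, 0, -20, 0, 0.7, 18, 0, -20, 0],
)

```text
t: 10.3
tcp_pos: [0.5948, 0.1982, 0.2966]
ee_rot: [-1.436, 2.794, 0.0]
contact_force: [0.8, -0.4, -0.4]
gripper_width: 0.0599
grasp_force: 0.0
```

```bash
python3 st.py; python3 - <<'E'
from h import *
import pickle
c=eyes.read_camera("wrist");pickle.dump(c,open("w3.pkl","wb"))
m=proj(c,[[.605,.213,.19]])[0].astype(int);print(m)
cv2.imwrite("pics/w3.png",cv2.resize(c["color"][max(0,m[1]-50):m[1]+50,m[0]-50:m[0]+50],None,fx=6,fy=6,interpolation=cv2.INTER_CUBIC))
E
```

```text
10.3 [0.5948 0.1982 0.2966] xang 54.41 F [ 0.8 -0.4 -0.4] M [ 0.    0.03 -0.01] 0.059916144605226235 q7 2.0798786813257664
[312 246]
```

View pics/w3.png

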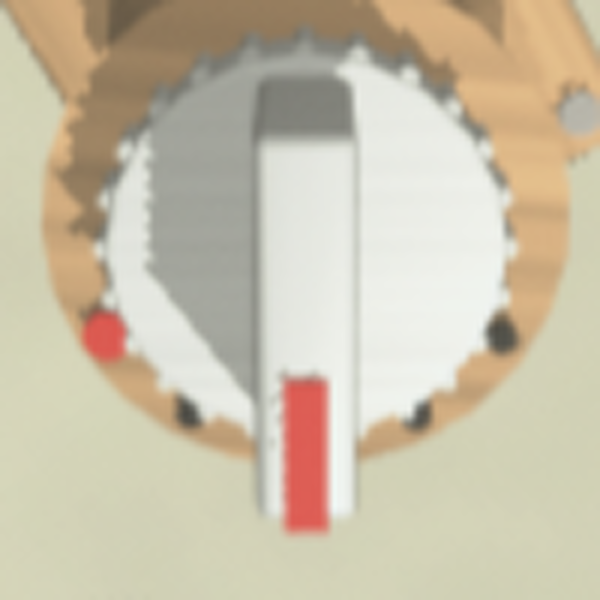

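The bar points straight at the hidden second stud. The red stud (105,335) and stud 4 (502,335), like studs 1 (190,412) and 3 (417,414), sit symmetrically about the vertical bar at column 306. The setting is 60° and the arm is clear, so I hand in.

```bash
python3 -c "
from h import *
print(env.sign_off())"
```

```text
the job is handed in; nothing more can be done
None
```

The olive-wood mill's ring was turned clockwise to its stop, backed off two notches (60°, within about half a degree by camera) and released; the arm was only ever at the olive mill, so it never touched the dark mill or the jar, and the job was handed in at about 10.3 s.

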